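# Lock a tow-dolly wheel with its retaining clip

## Task

Secure the dolly wheel on its upright axle: draw the yellow retaining clip out of its blue holder by the jaws and lay it flat on the table, clear of the holder, and let go. Then take it by the black lug on its tail and push it sideways into the groove of the axle, just above the white hub face, until it snaps fully home, and leave it there lying flat on the hub. Leave the transmitter, the screwdriver and the tin where they are.

Things in the scene. Friction and masses are not known exactly. Their poses are not given: they have to be found in the camera images.
- clip_lug (a point): centre of the black lug on the tail of the yellow U-shaped clip, 26 mm above the clip's underside. Lug 45 long (x) x 26 wide (y); its top is 40 mm above the underside. The tail under it is equally wide. x points along the clip towards its open mouth, z up from its flat face
- clip_seat (a point): seat point: on the middle line of the slot at the clip's underside, 82.5 mm ahead (x) of and 26 mm below clip_lug, same axes. It is on the axle's centre line when the clip is home. Slot 24 mm wide, its bottom 10 mm behind this point, flaring at the mouth. Two sprung nubs 10 mm ahead narrow it to 16 mm; they give way sideways: some 5 to 15 N pushes the clip past them
- clip: the whole clip, about 140 g; origin and axes of clip_seat. Plate 12 mm thick, 139 long: tail (26 wide) from 105 to 28 mm behind the origin; jaw part 60 wide, its outer sides flat and parallel from 28 behind to 20 ahead; flared tips end 34 ahead. At the start it lies flat on the table, tail and lug inside the holder, only the jaw part sticking out
- holder: blue sleeve fixed to the table, 90 long (x), 48 wide, 51 high; inside 36 wide, 46 high, 84 deep, no floor, open at its +x end only (45 mm from the origin), towards which the clip is drawn out. Origin at the middle of its footprint, z up. At the start the clip's seat is 33 to 41 mm outside the mouth
- groove (a point): on the axle's centre line at the level of the white hub face (radius 62), 80 mm above the table. The axle is upright and fixed: radius 10 in the groove, which reaches from the hub face to 16 mm above it; over that radius 14 up to 200 mm above the table. The clip can enter from any side
- wheel: fixed dolly wheel lying on a 200 x 200 x 15 mm board, black tyre radius 95 with its top 10 mm below the hub face, axle at its centre; origin on the table under the axle
- transmitter: black radio transmitter with two sticks, 130 x 170 mm and 65 high, lying on the table; origin at the middle of its underside
- screwdriver: screwdriver, 190 mm long, lying along its x, to be left alone
- tin: closed jar with red cap, radius 32, 80 high; origin at the middle of its underside
Mind the look-alikes: they are no part of the job. Of the things like the clip, leave any that is green, red or turquoise; of the rest the larger one is meant.

How it is judged:
By the outcome, as a careful person would: the job done as asked, in the order asked, and still so for the second after the job is handed in, with the robot touching nothing.
It also fails if it takes over 62 s, if anything falls off the work surface, if the arm or the gripper's body presses on something with over 40 N, if the wrist force passes 120 N, or if a joint passes its speed limit or range.

## Robot

A 6-joint arm with a two-finger parallel gripper is mounted at the origin on the work surface. World frame = base frame: x ahead of the robot, y to its left, z up, the work surface at z = 0. Lengths are in mm, angles in rad, forces in N, time in s.
With the tool pointing down it reaches from about 250 to 725 mm from the base axis. Payload 4 kg.
Tool frame: the origin (TCP) lies on the centre line of the jaws, within the pads' length; the fingertips stand arm.tip_reach ahead of it and the grasp point (between the pads) lies 5 mm behind it (arm.tip_reach is the distance from the TCP to the fingertips, in mm); x points along the fingers, z is the direction in which the jaws open and shut, and the axes are right-handed (so a half turn about x gives the same grasp; the last joint's range is limited). The gripper opens to 85 mm and grips with 20 to 120 N. Pads are 22 mm wide; open, the fingers measure 114 mm over their backs; the gripper's body (76 mm by 85 mm) begins 54 mm behind the grasp point. The pads swing forward as they close: fully open they stand 13 mm farther back than shut.
Start: joints at [0, 0.241, 0.005, 1.335, 0, 1.571], TCP at [499.999, -0, 215.006] pointing down, gripper open.
Joint ranges: [-2.72, 2.72], [-1.05, 1.87], [-1.09, 1.28], [-1.99, 2.15], [-1.42, 1.44], [-3.14, 3.14]. Speed limits (rad/s): [2.79, 2.79, 3.14, 3.14, 3.14, 3.14].

## Interface

Orientations are given as a unit quaternion [x, y, z, w].
In Python, from plant import monitor, optics, arm gives the robot as it stands.
- The arm moves only by the tool drive_tool, never from a script. Its arguments are lists of equal length, an entry for each row: "fingers": the finger opening in cm, from 0 to 8.54; "translation": the shift along the tool's x, y, z in cm, a list of three; "yaw": the turn about the tool's x in rad. A call has 1 to 20 rows; each row is the pose to reach, as a shift and turn from the pose measured when the call began, along the tool's axes at that moment; what a row does not reach only later rows make up. A row lasts 1/12 s, in which the tool goes at most 41.7 mm and 7.16 degrees, less where a joint would pass 70% of its speed; a pose out of reach is approached as far as the arm can. A call with a gripper value outside its range is refused whole. The fingers move at their own pace and stop on an object; the grip force is fixed at half the most. Time passes only in rows, so rows that repeat a pose let the fingers close. It gives the time, the measured TCP pose, the force and the opening at its end, in the units of the state.
- monitor.get_state(): the state, without advancing time (a new reading comes with each control period).
- optics.capture(name): name is "scene" or "side" or "wrist"; returns a dict with "frame" (384x512x3 uint8, red, green, blue), "range_z" (384x512 float32, mm along the optical axis (not along the pixel's ray), 0 where there is no reading), "fx", "fy", "cx", "cy" (pixels), "distortion" ([k1, k2, p1, p2, k3] as OpenCV has them; the pictures are not rectified), "extrinsics" (4x4, takes a point from camera to world coordinates). Camera axes: x right, y down, z forward; pixel columns grow to the right and rows downward; lengths in mm; the calibration is good to about 2 mm. A picture is of the moment at which its call begins.
- arm.close_job(): hands the job in, once; it reports no verdict.
The state is a dict: "t": time; "qpos": joint angles; "dq": joint speeds; "joint_torque": joint torques, N m; "tcp_pos": TCP position; "tcp_rot": TCP orientation; "ft_force": force on the tool from outside, world axes, zero at the start; "wrist_torque": the same for the moment, N m; "gripper_width": opening from 0.0 (shut) to 1.0 (fully open).
Only numpy, scipy, OpenCV 4.12 (cv2) and the standard library are available. Lean on these libraries where they do the work, as an engineer would, in place of code of your own. Each camera call takes 0.05 s, during which the arm holds its last target.

## Working session

There is one attempt and no reset: what is moved stays moved. The work goes in short steps, Python scripts to look and compute and a tool call to move; the robot and the scene stay as the last step left them, time stands still between calls to the robot, and variables do not carry over. Pictures are saved under pics/ and viewed, and the job is handed in when it is done.

Besides the shell and the picture viewer there is one more tool, called after "Request:" as name(argument=value, ...) on one line, values as JSON. drive_tool: Moves the arm, as the interface text tells. Its arguments: {"type":"object","properties":{"fingers":{"type":"array"},"translation":{"type":"array"},"yaw":{"type":"array"}},"required":["fingers","translation","yaw"]}

```bash
mkdir -p pics; ls
cat > h.py <<'E'
import numpy as np, cv2, pickle, sys
from plant import monitor, optics, arm
def cap(n,tag):
    c=optics.capture(n); pickle.dump(c,open(f'{n}_{tag}.pkl','wb')); cv2.imwrite(f'pics/{n}_{tag}.png',c['frame'][:,:,::-1]); return c
def load(n,tag): return pickle.load(open(f'{n}_{tag}.pkl','rb'))
def crop(c,u0,v0,u1,v1,s,name):
    im=c['frame'][v0:v1,u0:u1,::-1]; cv2.imwrite(f'pics/{name}.png',cv2.resize(im,None,fx=s,fy=s,interpolation=cv2.INTER_CUBIC))
def ray(c,u,v):
    K=np.array([[c['fx'],0,c['cx']],[0,c['fy'],c['cy']],[0,0,1]])
    p=cv2.undistortPoints(np.array([[[u,v]]],float),K,np.array(c['distortion'],float))[0,0]
    return np.array([p[0],p[1],1.])
def dep(c,u,v):
    d=ray(c,u,v); z=c['range_z'][int(round(v)),int(round(u))]; E=np.array(c['extrinsics']); return (E[:3,:3]@(d*z)+E[:3,3])
def onz(c,u,v,h):
    d=ray(c,u,v); E=np.array(c['extrinsics']); r=E[:3,:3]@d; o=E[:3,3]; return o+r*(h-o[2])/r[2]
def cloud(c):
    K=np.array([[c['fx'],0,c['cx']],[0,c['fy'],c['cy']],[0,0,1]])
    H,W=c['range_z'].shape; uv=np.stack(np.meshgrid(np.arange(W),np.arange(H)),-1).reshape(-1,1,2).astype(float)
    p=cv2.undistortPoints(uv,K,np.array(c['distortion'],float)).reshape(H,W,2)
    z=c['range_z']; P=np.dstack([p[...,0]*z,p[...,1]*z,z]); E=np.array(c['extrinsics']); return P@E[:3,:3].T+E[:3,3]
def st():
    s=monitor.get_state(); 
    for k in ('t','qpos','tcp_pos','tcp_rot','ft_force','wrist_torque','gripper_width'): print(k,np.round(s[k],3))
    return s
E
python3 - <<'E'
from h import *
for n in('scene','side','wrist'):cap(n,'0')
st(); print(arm.tip_reach)
E
```

```text
pics
t 0.15
qpos [ 0.     0.241  0.004  1.335 -0.     1.571]
tcp_pos [4.99527e+02 1.10000e-02 2.14334e+02]
tcp_rot [-0.     0.708  0.     0.707]
ft_force [ 0.72  -0.117  0.701]
wrist_torque [0.04  0.032 0.025]
gripper_width 1.002
14.0
```

View pics/scene_0.png

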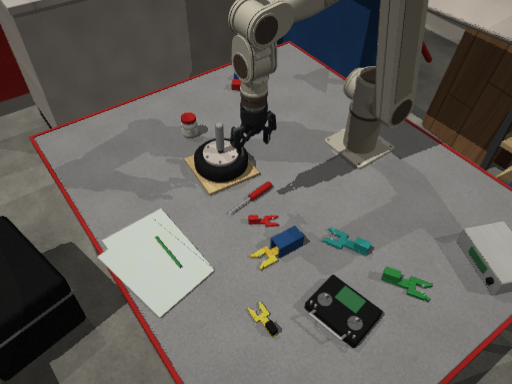

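View pics/side_0.png

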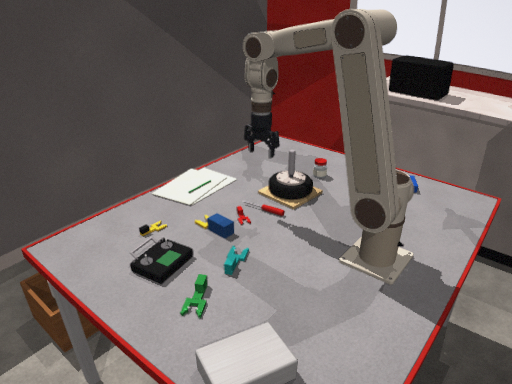

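View pics/wrist_0.png

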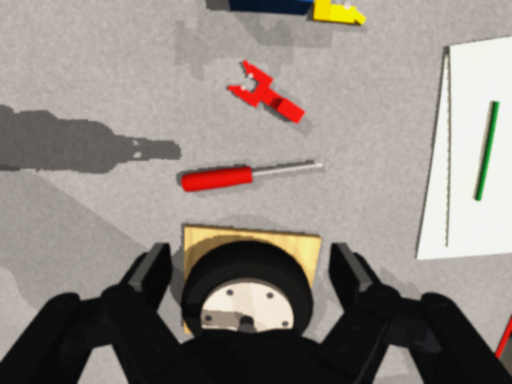

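Candidates in the scene image: yellow clip in the blue holder (266,258), loose small yellow (263,318), red (263,220), turquoise (347,241) and green (407,282). By the description it is the one in the holder. I'll check this in a close crop and with measurements.

Run:
```python
from h import *
c=load('scene','0'); crop(c,235,210,325,345,6,'crop0'); 
def rect(P,m,lo,hi,name):
    q=P[m&(P[...,2]>lo)&(P[...,2]<hi)]
    if len(q)<5: print(name,len(q));return
    r=cv2.minAreaRect(q[:,:2].astype(np.float32)); print(name,len(q),np.round(r[0],1),np.round(r[1],1),round(r[2],1),'z',np.round(np.percentile(q[:,2],[5,50,95]),1))
for n in('scene','side','wrist'):
    c=load(n,'0'); P=cloud(c); h=cv2.cvtColor(c['frame'],cv2.COLOR_RGB2HSV); H,S,V=[h[...,i].astype(int) for i in range(3)]
    y=(H>22)&(H<34)&(S>170)&(V>90); b=(H>100)&(H<125)&(S>120)&(V>30)&(P[...,0]<900)
    nc,l,s,ce=cv2.connectedComponentsWithStats(y.astype(np.uint8))
    for i in range(1,nc):
        if s[i,4]>20: print(n,ce[i]);rect(P,l==i,-5,60,'yellow')
    nc,l,s,ce=cv2.connectedComponentsWithStats(b.astype(np.uint8))
    for i in range(1,nc):
        if s[i,4]>60: print(n,ce[i]);rect(P,l==i,46,60,'blue top')
    # white hub & axle
    for lo,hi,nm in((76,84,'hub'),(150,196,'axle'),):
        q=(P[...,2]>lo)&(P[...,2]<hi)&(P[...,0]>250)&(P[...,0]<750)&(abs(P[...,1])<300)
        nc,l,s,ce=cv2.connectedComponentsWithStats(q.astype(np.uint8))
        for i in range(1,nc):
            if s[i,4]>30: print(n,ce[i]); rect(P,l==i,lo,hi,nm)
```

```text
scene [267.30851064 255.2606383 ]
yellow 187 [598.6 206.3] [60.2 76. ] 86.8 z [ 7.  11.4 15.8]
scene [260.70491803 315.45081967]
yellow 122 [725.4 353. ] [59.3 42. ] 80.1 z [ 5.5  9.3 12.4]
scene [340.02309613  34.66416979]
blue top 70 [-802.  -760.8] [144.2  70.1] 87.5 z [47.2 51.3 59.2]
scene [287.61993243 240.65709459]
blue top 390 [521.3 210.1] [50.6 92.3] 87.7 z [47.  50.5 54.2]
scene [219.66540643 153.68241966]
hub 529 [ 495.9 -198. ] [125.3 116.9] 61.3 z [76.6 79.7 83. ]
scene [219.12359551 132.57303371]
axle 89 [ 497.2 -191.5] [17.6 27.3] 64.9 z [151.1 172.1 193.5]
side [201.39534884 223.53488372]
yellow 43 [597.4 226.5] [25.6 64.6] 81.3 z [ 7.4 11.3 13.6]
side [155.875    226.953125]
yellow 64 [718.6 351. ] [69.5 38.4] 88.6 z [ 4.3  9.3 12.8]
side [220.61431871 225.26558891]
blue top 191 [518.4 209.7] [52.9 92.1] 88.7 z [46.9 49.7 52.5]
side [290.32103321 177.5498155 ]
hub 271 [ 490.7 -195.8] [122.5 126.2] 26.3 z [76.5 79.1 81.5]
side [291.41935484 157.25806452]
axle 62 [ 488.4 -190.8] [28.4 22.4] 29.2 z [153.2 171.4 192.5]
wrist [335.48982036  12.82275449]
yellow 832 [604.1 185. ] [21.9 62.9] 86.5 z [ 9.2 11.1 12.6]
wrist [272.1393617    5.39042553]
blue top 65 [543.2 184. ] [ 1.5 41.5] 87.6 z [46.2 48.3 50.4]
wrist [246.4591451  307.00697877]
hub 3439 [ 496.4 -175.3] [ 78.7 123.4] 86.5 z [77.6 78.9 80. ]
```

View pics/crop0.png

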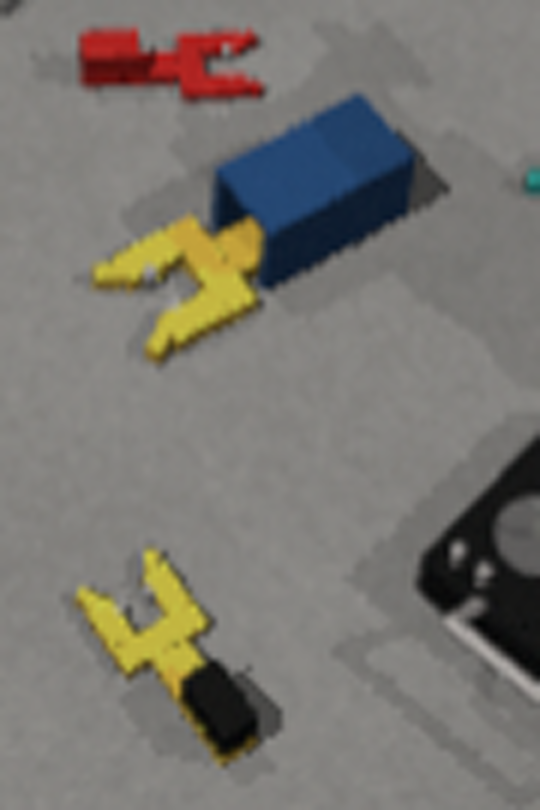

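The crop confirms the yellow clip in the sleeve: jaws out, and larger than the loose one at (263,318). Its axis runs close to world +x. Next I check the wrist camera's mount and the neighbours' positions.

Run:
```python
from h import *
c=load('wrist','0'); print(np.round(c['extrinsics'],3),c['fx'])
print('red',onz(c,265,92,10),'screw',onz(c,185,182,15),onz(c,320,165,5))
P=cloud(c); m=(np.arange(384)[:,None]>230)&(P[...,2]>150)&(c['range_z']>0)
print('finger pts z',np.percentile(P[m],[0,5,50,95],axis=0) if m.any() else 0)
# clip fine: scene yellow top pts; edges
c=load('scene','0')
for nm,u,v in(('tipA',(97)/6+235,272/6+210),('tipB',152/6+235,352/6+210),('backA',185/6+235,217/6+210),('backB',258/6+235,295/6+210)): print(nm,np.round(onz(c,u,v,12),1))
s=load('side','0'); crop(s,185,205,245,245,10,'crop1')
w=load('wrist','0'); crop(w,220,0,380,40,5,'crop2')
```

```text
[[ 1.00000e+00  0.00000e+00 -1.00000e-03  4.99803e+02]
 [-0.00000e+00 -9.51000e-01 -3.09000e-01  8.00690e+01]
 [-1.00000e-03  3.09000e-01 -9.51000e-01  3.72158e+02]
 [ 0.00000e+00  0.00000e+00  0.00000e+00  1.00000e+00]] 275.3155484882996
red [518.1277003   92.65247641  10.        ] screw [411.32693797 -22.79597967  15.        ] [595.01357087  -1.49231723   5.        ]
finger pts z [[425.17676223 -12.37242256 241.77615525]
 [433.88447491  -6.48804808 263.82558507]
 [500.25892844  11.97809537 308.58804918]
 [565.94172572  19.51350767 325.36591668]]
tipA [632.3 179.   12. ]
tipB [637.9 232.9  12. ]
backA [576.  177.8  12. ]
backB [575. 237.  12.]
```

View pics/crop2.png

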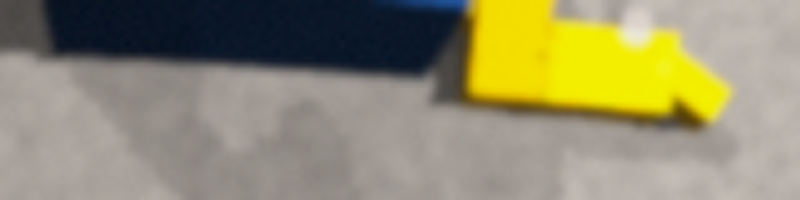

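Request:
drive_tool(fingers=[8.5,8.5,8.5,8.5,8.5,8.5,8.5,8.5,8.5,8.5,8.5,8.5,8.5,8.5,8.5], translation=[[1,3.4,1.7],[2,6.8,3.4],[3,10.2,5.1],[4,13.6,6.8],[5,17,8.5],[5,20.6,10.2],[5,20.6,10.2],[5,20.6,10.2],[5,20.6,10.2],[5,20.6,10.2],[5,20.6,10.2],[5,20.6,10.2],[5,20.6,10.2],[5,20.6,10.2],[5,20.6,10.2]], yaw=[-0.12,-0.24,-0.36,-0.48,-0.6,-0.72,-0.84,-0.96,-1.08,-1.2,-1.32,-1.44,-1.53,-1.53,-1.53])

```text
t: 1.4
tcp_pos: [601.2, 205.9, 163.7]
tcp_rot: [-0.489, 0.511, 0.49, 0.51]
ft_force: [0.1, 0.1, -0.3]
gripper_width: 0.994
```

Run:
```python
from h import *
c=cap('wrist','1'); st()
P=cloud(c); h=cv2.cvtColor(c['frame'],cv2.COLOR_RGB2HSV); H,S,V=[h[...,i].astype(int) for i in range(3)]
y=(H>22)&(H<34)&(S>170)&(V>90)&(P[...,2]>7)&(P[...,2]<17)
q=P[y]; print(len(q)); 
for a in range(572,650,6):
    k=q[(q[:,0]>a)&(q[:,0]<a+6)]
    if len(k): print(a,np.round([k[:,1].min(),k[:,1].max()],1))
print(np.percentile(q[:,2],[5,50,95]),q[:,0].min(),q[:,0].max())
```

```text
t 1.45
qpos [3.300e-01 5.390e-01 3.150e-01 1.349e+00 1.000e-03 3.730e-01]
tcp_pos [601.219 205.935 163.75 ]
tcp_rot [-0.489  0.511  0.49   0.51 ]
ft_force [-0.005  0.223 -0.599]
wrist_torque [0.012 0.03  0.007]
gripper_width 0.992
2114
572 [177. 234.]
578 [176.4 235.1]
584 [176.2 235. ]
590 [176.9 234.9]
596 [176.3 233.5]
602 [175.9 233.5]
608 [175.5 233.4]
614 [175.1 233.3]
620 [174.9 231.9]
626 [174.2 230.5]
632 [173.9 231.6]
[ 7.76432031 10.89442772 12.14725789] 573.2278816843694 733.9857965474872
```

View pics/wrist_1.png

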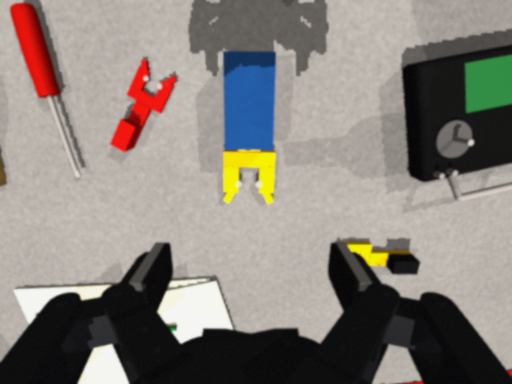

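Request:
drive_tool(fingers=[8,7,6.8,6.8,6.8,6.8,6.8,6.8], translation=[[3,0.3,-0.1],[6,0.3,-0.1],[9,0.3,-0.1],[12,0.3,-0.1],[13.5,0.3,-0.1],[14.4,0.3,-0.1],[14.4,0.3,-0.1],[14.4,0.3,-0.1]], yaw=[0,0,0,0,0,0,0,0])

```text
t: 2.12
tcp_pos: [598.2, 205.1, 20.1]
tcp_rot: [-0.488, 0.511, 0.489, 0.51]
ft_force: [0.4, -0.1, -0.0]
gripper_width: 0.802
```

Run:
```python
from h import *
c=cap('wrist','2');c=cap('side','2'); crop(c,165,190,265,250,7,'side2c')
```

```text
(no output)
```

View pics/wrist_2.png

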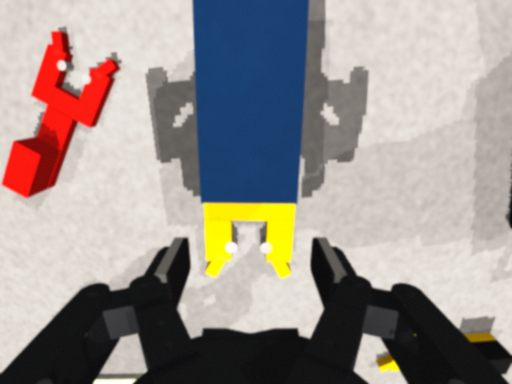

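View pics/side2c.png

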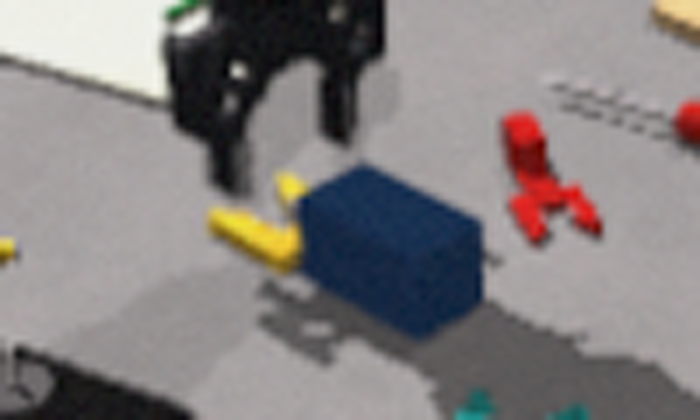

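The wrist view shows the fingers (left edge at col 188, right at col 313) straddling the jaws (cols 205–296). I descend and close.

Request:
drive_tool(fingers=[6.8,6.8,6.8,6.4], translation=[[0.5,0,0],[0.9,0,0],[1.0,0,0],[1.0,0,0]], yaw=[0,0,0,0])

```text
t: 2.55
tcp_pos: [599.1, 205.4, 11.5]
tcp_rot: [-0.489, 0.51, 0.489, 0.511]
ft_force: [-0.5, 1.1, 1.0]
gripper_width: 0.745
```

Request:
drive_tool(fingers=[6.2,5.5,5.5,5.5], translation=[[0,0,0],[0,0,0],[0,0,0],[0,0,0]], yaw=[0,0,0,0])

```text
t: 2.88
tcp_pos: [599.2, 205.5, 11.6]
tcp_rot: [-0.489, 0.51, 0.489, 0.511]
ft_force: [0.5, -0.0, -0.8]
gripper_width: 0.643
```

Run:
```python
from h import *
c=cap('wrist','3');crop(c,150,180,360,384,3,'w3c');c=cap('side','3'); crop(c,165,190,265,250,7,'side3c')
```

```text
(no output)
```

View pics/w3c.png

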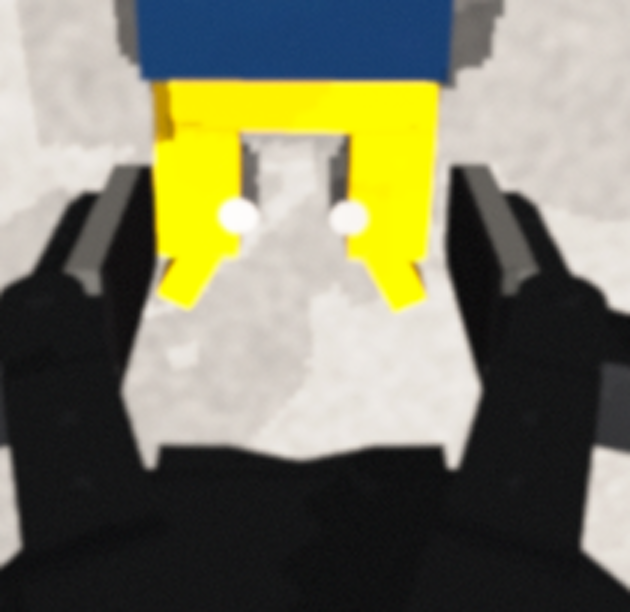

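View pics/side3c.png

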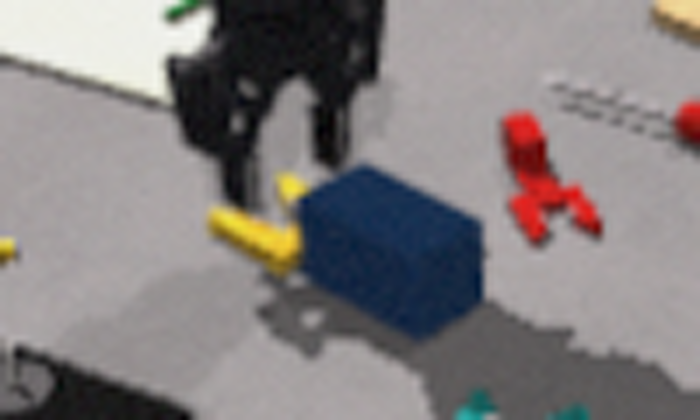

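Run:
```python
from h import *
c=load('wrist','3');P=cloud(c)
for u,v in((196,240),(198,238),(192,238),(188,240),(304,240),(306,238),(310,240),(185,270),(320,270),(250,220)): print(u,v,c['frame'][v,u],np.round(P[v,u],1))
c=load('side','3');P=cloud(c)
for u,v in((199,216),(199,218),(198,214),(212,211),(212,213),(213,209)): print('side',u,v,c['frame'][v,u],np.round(P[v,u],1))
```

```text
196 240 [27 25 26] [587.9 178.1  39.9]
198 238 [21 18 18] [587.4 179.   38.7]
192 238 [99 97 92] [587.3 175.8  38.8]
188 240 [99 96 92] [587.2 174.1  41.1]
304 240 [28 25 25] [590.  234.9  40.9]
306 238 [88 86 81] [589.8 236.3  39.1]
310 240 [100  96  91] [589.5 237.8  42. ]
185 270 [26 24 24] [587.2 178.6  68.5]
320 270 [91 91 86] [590.  236.7  68.3]
250 220 [254 252   0] [590.5 206.5  11.1]
side 199 216 [25 22 29] [596.2 240.3  51. ]
side 199 218 [22 24 24] [588.7 247.8  48.8]
side 198 214 [23 22 26] [589.6 250.2  66.8]
side 212 211 [19 18 18] [583.1 185.3  52.1]
side 212 213 [33 32 34] [590.8 178.6  37.2]
side 213 209 [61 59 58] [585.5 177.2  56.1]
```

Run:
```python
from h import *
c=load('wrist','3'); st()
def proj(c,p):
    E=np.linalg.inv(np.array(c['extrinsics'])); K=np.array([[c['fx'],0,c['cx']],[0,c['fy'],c['cy']],[0,0,1]])
    r,_=cv2.Rodrigues(E[:3,:3]); return cv2.projectPoints(np.array([p],float),r,E[:3,3],K,np.array(c['distortion'],float))[0].ravel()
s=load('side','3')
for z in(0,10,20,30,40): print(z,proj(c,[588,178,z]),proj(c,[590,234,z]),'side',proj(s,[588,178,z]),proj(s,[600,234,z]))
P=cloud(c)
for v in range(226,250,2): print(v,np.round(P[v,188:204:3,2]).astype(int))
print(np.round(c['extrinsics'],2))
crop(s,190,195,225,230,16,'s3')
```

```text
t 2.983
qpos [3.300e-01 6.470e-01 8.600e-02 1.009e+00 1.000e-03 3.740e-01]
tcp_pos [599.198 205.473  11.547]
tcp_rot [-0.489  0.51   0.489  0.511]
ft_force [-0.744 -0.816 -0.623]
wrist_torque [ 0.015  0.018 -0.049]
gripper_width 0.645
0 [206.91161843 211.36724467] [291.20687845 210.68079764] side [213.12782175 221.48677598] [200.43939486 226.54256193]
10 [204.59547152 217.39796129] [293.47962798 216.67702213] side [212.99524006 219.27437442] [200.26196196 224.30368168]
20 [202.01693244 224.11996918] [296.01019218 223.36115476] side [212.86216764 217.04758263] [200.08384977 222.04982905]
30 [199.12963166 231.65709956] [298.84421383 230.85656973] side [212.72860647 214.80631935] [199.90506081 219.78091575]
40 [195.87587595 240.16393395] [302.03851046 239.31733189] side [212.59455869 212.55050374] [199.72559783 217.49685385]
226 [-1 -1  0 -2 -1 11]
228 [ 0 -1 -1  0  0 12]
230 [-1  0 -1 -1 -1 11]
232 [-1 -2 -2 -1 -1 11]
234 [-1  0 -1 -1 -1 12]
236 [37 37 36 37 35 11]
238 [39 39 40 39 35 12]
240 [41 42 41 41 36 11]
242 [43 43 44 43 35 12]
244 [45 46 45 44 36 12]
246 [48 48 48 44 36 12]
248 [50 51 50 44 36 12]
[[ 4.0000e-02  9.5000e-01  3.1000e-01  5.1974e+02]
 [ 1.0000e+00 -4.0000e-02 -1.0000e-02  2.0936e+02]
 [ 0.0000e+00  3.1000e-01 -9.5000e-01  1.6950e+02]
 [ 0.0000e+00  0.0000e+00  0.0000e+00  1.0000e+00]]
```

View pics/s3.png

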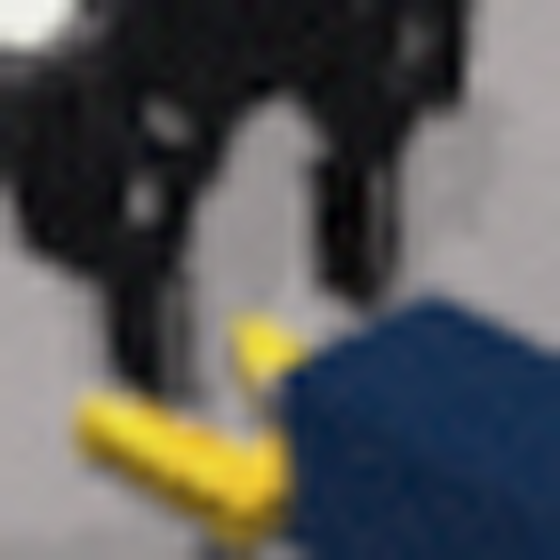

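Depth and both views agree that the tips are really at z≈35 while the TCP reads 11.5. The fingers are standing above the clip, so I reopen and go lower in steps, relying on the cameras.

Request:
drive_tool(fingers=[6.9,6.9,6.9,6.9,6.9,6.9], translation=[[0,0,-0.1],[0,0,-0.1],[0.8,0,-0.1],[1.6,0,-0.1],[2.0,0,-0.1],[2.0,0,-0.1]], yaw=[0,0,0,0,0,0])

```text
t: 3.48
tcp_pos: [597.6, 204.0, -10.6]
tcp_rot: [-0.488, 0.512, 0.49, 0.51]
ft_force: [-1.1, 0.0, -0.8]
gripper_width: 0.805
```

Run:
```python
from h import *
st(); c=cap('wrist','4');crop(c,150,180,360,384,3,'w4c')
P=cloud(c)
for v in range(226,300,6): print(v,[tuple(np.round(P[v,u]).astype(int)) for u in (176,184,192,308,316,324)])
```

```text
t 3.483
qpos [0.329 0.671 0.064 0.967 0.001 0.372]
tcp_pos [597.587 203.966 -10.597]
tcp_rot [-0.488  0.512  0.49   0.51 ]
ft_force [-1.086  0.043 -0.783]
wrist_torque [-0.081  0.034 -0.029]
gripper_width 0.805
226 [(np.int64(586), np.int64(161), np.int64(-1)), (np.int64(587), np.int64(166), np.int64(-1)), (np.int64(563), np.int64(184), np.int64(51)), (np.int64(565), np.int64(229), np.int64(51)), (np.int64(591), np.int64(244), np.int64(-2)), (np.int64(591), np.int64(249), np.int64(-2))]
232 [(np.int64(590), np.int64(160), np.int64(-1)), (np.int64(591), np.int64(165), np.int64(-2)), (np.int64(591), np.int64(170), np.int64(-1)), (np.int64(594), np.int64(239), np.int64(-1)), (np.int64(594), np.int64(244), np.int64(-1)), (np.int64(594), np.int64(249), np.int64(-1))]
238 [(np.int64(585), np.int64(166), np.int64(17)), (np.int64(585), np.int64(170), np.int64(18)), (np.int64(594), np.int64(170), np.int64(0)), (np.int64(598), np.int64(240), np.int64(-1)), (np.int64(589), np.int64(240), np.int64(17)), (np.int64(588), np.int64(244), np.int64(18))]
244 [(np.int64(585), np.int64(168), np.int64(24
[... 2058 characters left out ...]
), (np.int64(632), np.int64(240), np.int64(0)), (np.int64(633), np.int64(246), np.int64(-2)), (np.int64(602), np.int64(239), np.int64(39))]
292 [(np.int64(600), np.int64(170), np.int64(43)), (np.int64(635), np.int64(160), np.int64(-2)), (np.int64(634), np.int64(165), np.int64(-1)), (np.int64(637), np.int64(241), np.int64(-1)), (np.int64(638), np.int64(246), np.int64(-1)), (np.int64(604), np.int64(239), np.int64(41))]
298 [(np.int64(602), np.int64(170), np.int64(44)), (np.int64(639), np.int64(159), np.int64(-2)), (np.int64(638), np.int64(165), np.int64(-1)), (np.int64(643), np.int64(241), np.int64(-2)), (np.int64(641), np.int64(246), np.int64(0)), (np.int64(606), np.int64(239), np.int64(43))]
```

View pics/w4c.png

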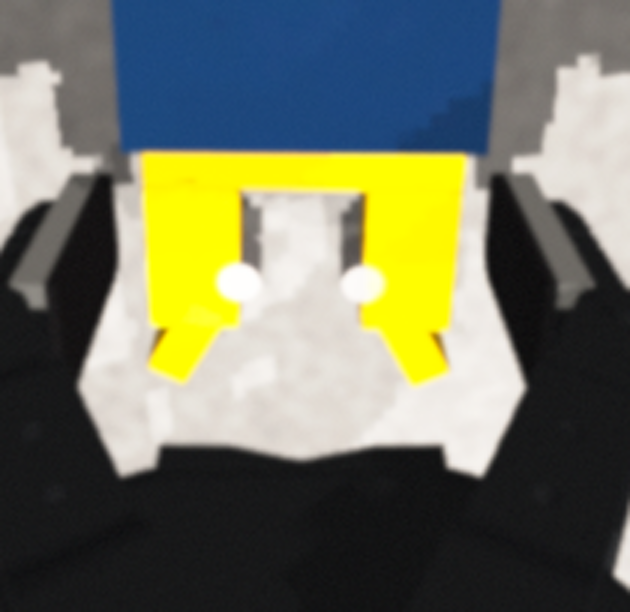

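Run:
```python
from h import *
c=load('wrist','4');P=cloud(c)
for v in (328,332,340,350,370): print(v,[np.round(P[v,u]).astype(int).tolist() for u in (205,230,250,290)])
```

```text
328 [[588, 190, 77], [665, 188, -1], [666, 202, -1], [588, 218, 78]]
332 [[588, 190, 79], [588, 199, 79], [670, 201, -2], [589, 218, 79]]
340 [[587, 191, 83], [587, 199, 83], [587, 205, 84], [588, 217, 83]]
350 [[587, 192, 87], [587, 199, 87], [587, 205, 87], [587, 217, 87]]
370 [[579, 195, 100], [587, 200, 94], [587, 205, 94], [588, 216, 93]]
```

Request:
drive_tool(fingers=[6.9,6.9,6.9,6.9], translation=[[0.4,0,0],[0.8,0,0],[1.0,0,0],[1.0,0,0]], yaw=[0,0,0,0])

```text
t: 3.87
tcp_pos: [597.5, 203.9, -20.6]
tcp_rot: [-0.488, 0.512, 0.49, 0.51]
ft_force: [-0.2, 0.1, 0.4]
gripper_width: 0.81
```

Request:
drive_tool(fingers=[6.4,5.6,5.4,5.4,5.4], translation=[[0.1,0,0],[0.1,0,0],[0.1,0,0],[0.1,0,0],[0.1,0,0]], yaw=[0,0,0,0,0])

```text
t: 4.28
tcp_pos: [598.2, 204.3, -20.8]
tcp_rot: [-0.489, 0.511, 0.489, 0.51]
ft_force: [-0.6, 0.1, 5.4]
gripper_width: 0.683
```

Run:
```python
from h import *
st(); c=cap('wrist','5');crop(c,150,180,360,384,3,'w5c')
```

```text
t 4.283
qpos [0.329 0.682 0.055 0.945 0.001 0.372]
tcp_pos [598.179 204.285 -20.778]
tcp_rot [-0.489  0.511  0.489  0.51 ]
ft_force [-0.62   0.084  5.397]
wrist_torque [ 0.006  0.133 -0.009]
gripper_width 0.683
```

View pics/w5c.png

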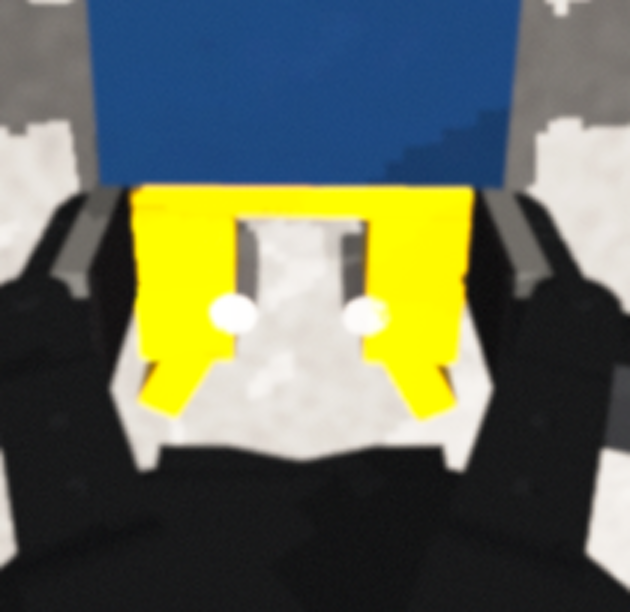

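Request:
drive_tool(fingers=[5.2,5.2,5.2,5.2,5.2,5.2,5.2,5.2,5.2,5.2], translation=[[-0.1,0,0],[-0.1,-0.6,0],[-0.1,-1.6,0],[-0.1,-2.8,0],[-0.1,-4,0],[-0.1,-5.2,0],[-0.1,-6.4,0],[-0.1,-7.6,0],[-0.1,-8,0],[-0.1,-8,0]], yaw=[0,0,0,0,0,0,0,0,0,0])

```text
t: 5.17
tcp_pos: [679.0, 200.4, -20.7]
tcp_rot: [-0.489, 0.511, 0.489, 0.511]
ft_force: [0.6, 0.3, -0.9]
gripper_width: 0.683
```

Run:
```python
from h import *
st(); c=cap('wrist','6')
```

```text
t 5.167
qpos [0.287 0.817 0.325 1.08  0.    0.331]
tcp_pos [679.027 200.45  -20.654]
tcp_rot [-0.489  0.511  0.489  0.511]
ft_force [ 0.641  0.267 -0.861]
wrist_torque [ 0.02  -0.187  0.037]
gripper_width 0.683
```

View pics/wrist_6.png

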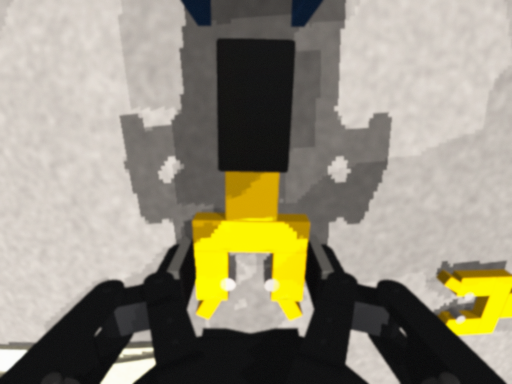

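The clip is fully out: the tail end is at row 38 and the holder walls end at row 25. I lift, turn it to face -y, and lay it down at about (640,170).

Request:
drive_tool(fingers=[5.2,5.2,5.2,5.2,5.2,5.2,5.2,5.2,5.2,5.2,5.2,5.2,5.2,5.2,5.2,5.2,5.2,5.2,5.2,5.2], translation=[[-1.5,0,0],[-3,0,0],[-3,0,0],[-3,0,0],[-3,0,0],[-3,0,0],[-3,0.5,-0.5],[-3,1,-1],[-3,1.5,-1.5],[-3,2,-2],[-3,3,-2.5],[-3,3.5,-3],[-3,4,-3],[-3,4,-3],[-3,4,-3],[-2.2,4,-3],[-1.4,4,-3],[-0.8,4,-3],[-0.3,4,-3],[-0.3,4,-3]], yaw=[0,0.1,0.22,0.34,0.46,0.58,0.7,0.82,0.94,1.06,1.18,1.3,1.42,1.53,1.53,1.53,1.53,1.53,1.53,1.53])

```text
t: 6.88
tcp_pos: [635.7, 172.0, -19.9]
tcp_rot: [0.001, 0.709, -0.001, 0.705]
ft_force: [0.0, -0.1, -1.8]
gripper_width: 0.682
```

Run:
```python
from h import *
st(); c=cap('wrist','7'); P=cloud(c)
h=cv2.cvtColor(c['frame'],cv2.COLOR_RGB2HSV); H,S,V=[h[...,i].astype(int) for i in range(3)]
y=(H>18)&(H<34)&(S>170)&(V>90)&(P[...,0]<690); q=P[y]; print(np.percentile(q[:,2],[5,50,95]))
c=cap('side','7'); crop(c,120,170,260,250,5,'s7')
```

```text
t 6.883
qpos [0.264 0.729 0.151 0.998 0.    1.837]
tcp_pos [635.721 171.965 -19.893]
tcp_rot [ 0.001  0.709 -0.001  0.705]
ft_force [ 0.032 -0.054 -1.813]
wrist_torque [-0.075  0.029  0.008]
gripper_width 0.682
[10.08815551 11.77833971 12.82706672]
```

View pics/wrist_7.png

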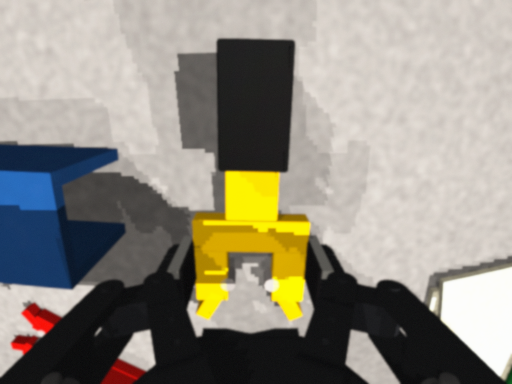

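View pics/s7.png

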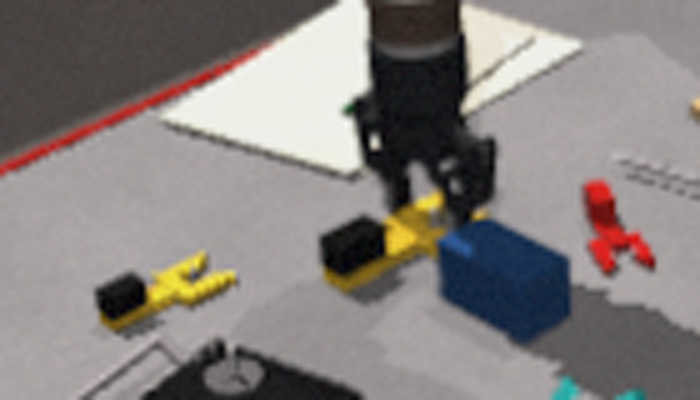

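Request:
drive_tool(fingers=[5.2,5.2,6.2,7,7.4,7.4], translation=[[0.1,0,0],[0.2,0,0],[0.2,0,0],[0.1,0,0],[0,0,0],[0,0,0]], yaw=[0,0,0,0,0,0])

```text
t: 7.48
tcp_pos: [637.4, 172.4, -17.4]
tcp_rot: [0.001, 0.708, -0.001, 0.707]
ft_force: [0.3, -0.3, -0.5]
gripper_width: 0.862
```

Request:
drive_tool(fingers=[7.4,7.4,7.4,7.0,6.0,5.0,5.0,5.0], translation=[[-2,0,0],[-5,0,0],[-8,0,0],[-9,4,0],[-9,8.0,0],[-9,8.0,0],[-9,8.0,0],[-9,8.0,0]], yaw=[0,0,0,0,0,0,0,0])

```text
t: 8.15
tcp_pos: [637.3, 252.4, 72.3]
tcp_rot: [0.0, 0.708, -0.001, 0.706]
ft_force: [0.1, -0.1, -0.1]
gripper_width: 0.582
```

Run:
```python
from h import *
st(); c=cap('wrist','8'); P=cloud(c)
h=cv2.cvtColor(c['frame'],cv2.COLOR_RGB2HSV); H,S,V=[h[...,i].astype(int) for i in range(3)]
m=(P[...,2]>36)&(P[...,2]<44)&(V<60)&(P[...,1]>180)&(P[...,0]<700); q=P[m];print(len(q)); r=cv2.minAreaRect(q[:,:2].astype(np.float32)); print('lug',r)
y=(H>18)&(H<34)&(S>170)&(V>90)&(P[...,0]<690)&(P[...,2]>5)&(P[...,2]<18); q=P[y]; print('clip z',np.percentile(q[:,2],[5,50,95]), q.min(0),q.max(0))
for a in range(130,215,6):
    k=q[(q[:,1]>a)&(q[:,1]<a+6)]
    if len(k)>5: print(a,np.round([k[:,0].min(),k[:,0].max()],1))
```

```text
t 8.15
qpos [ 0.377  0.695  0.346  1.224 -0.     1.95 ]
tcp_pos [637.327 252.374  72.303]
tcp_rot [ 0.     0.708 -0.001  0.706]
ft_force [ 0.074 -0.062 -0.132]
wrist_torque [-0.014  0.017 -0.013]
gripper_width 0.582
2281
lug ((569.0643920898438, 312.31402587890625), (165.1129608154297, 169.77301025390625), 87.47797393798828)
clip z [ 9.26138212 10.82740448 11.87961386] [606.83006717 134.22020503   5.02710844] [667.15241856 272.92059418  13.45394463]
130 [611.3 662.9]
136 [607.2 666. ]
142 [606.8 665.7]
148 [606.9 665.5]
154 [607.3 666.2]
160 [607.5 666.2]
166 [607.7 666.7]
172 [608.  666.6]
178 [608.2 666.3]
184 [608.5 667.2]
190 [608.7 667. ]
196 [608.8 650.1]
202 [625.5 650. ]
208 [625.6 650. ]
```

View pics/wrist_8.png

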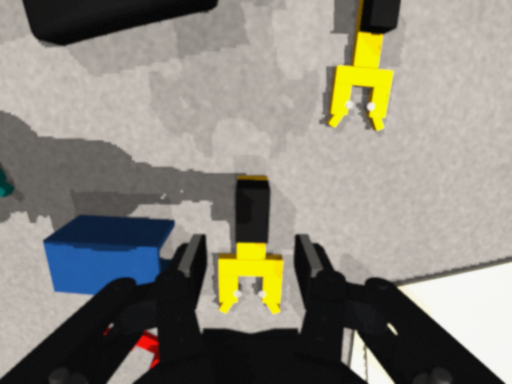

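Request:
drive_tool(fingers=[5,5,5,5,5,5], translation=[[2.5,-0.1,0.1],[5,-0.1,0.1],[7,-0.1,0.1],[8.2,-0.1,0.1],[8.4,-0.1,0.1],[8.4,-0.1,0.1]], yaw=[0,0,0,0,0,0])

```text
t: 8.7
tcp_pos: [637.6, 249.2, -12.9]
tcp_rot: [0.001, 0.709, -0.002, 0.705]
ft_force: [-1.1, 0.3, 0.7]
gripper_width: 0.586
```

Request:
drive_tool(fingers=[4,3,2.2,2,2,2,2], translation=[[0,0,0],[0,0,0],[0,0,0],[0,0,0],[0,0,0],[0,0,0],[0,0,0]], yaw=[0,0,0,0,0,0,0])

```text
t: 9.28
tcp_pos: [638.9, 249.6, -11.0]
tcp_rot: [0.001, 0.708, -0.002, 0.707]
ft_force: [-0.0, -0.9, 5.4]
gripper_width: 0.294
```

Run:
```python
from h import *
st(); c=cap('wrist','9')
```

```text
t 9.283
qpos [ 0.373  0.766  0.251  1.057 -0.     1.948]
tcp_pos [638.867 249.616 -10.994]
tcp_rot [ 0.001  0.708 -0.002  0.707]
ft_force [-3.000e-03 -8.890e-01  5.411e+00]
wrist_torque [-0.16   0.051 -0.031]
gripper_width 0.294
```

View pics/wrist_9.png

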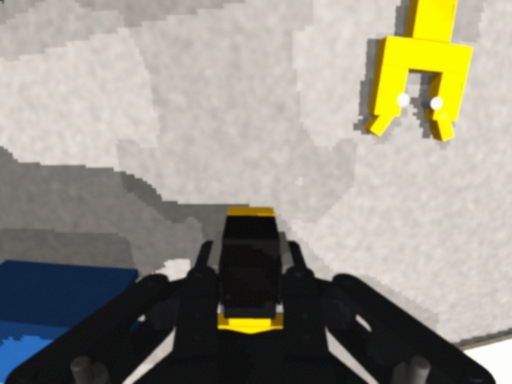

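Request:
drive_tool(fingers=[2,2,2,2,2,2,2,2,2,2,2,2,2,2,2,2,2,2], translation=[[-2,0,0],[-5,0,0],[-8,0,0],[-10,0,0],[-10,-2,-1],[-10,-4,-2],[-10,-6.5,-3.5],[-10,-9,-5],[-10,-11.5,-6.5],[-10,-14,-8],[-10,-16.5,-9],[-10,-19,-10],[-10,-21.5,-11.5],[-10,-24,-13],[-10,-26,-14],[-10,-26.5,-14.3],[-10,-26.5,-14.3],[-10,-26.5,-14.3]], yaw=[0,0,0,0,0,0,0,0,0,0,0,0,0,0,0,0,0,0])

```text
t: 10.83
tcp_pos: [495.2, -14.3, 89.5]
tcp_rot: [0.002, 0.707, -0.002, 0.707]
ft_force: [-1.0, -0.3, -1.4]
gripper_width: 0.301
```

Run:
```python
from h import *
st(); 
for n in('scene','side'): c=cap(n,'10')
c=load('scene','10'); crop(c,150,90,310,210,5,'sc10'); c=load('side','10'); crop(c,200,110,340,215,5,'si10')
```

```text
t 10.833
qpos [-0.029  0.325 -0.224  1.023 -0.     1.547]
tcp_pos [495.219 -14.34   89.533]
tcp_rot [ 0.002  0.707 -0.002  0.707]
ft_force [-1.017 -0.3   -1.384]
wrist_torque [0.088 0.003 0.024]
gripper_width 0.301
```

View pics/sc10.png

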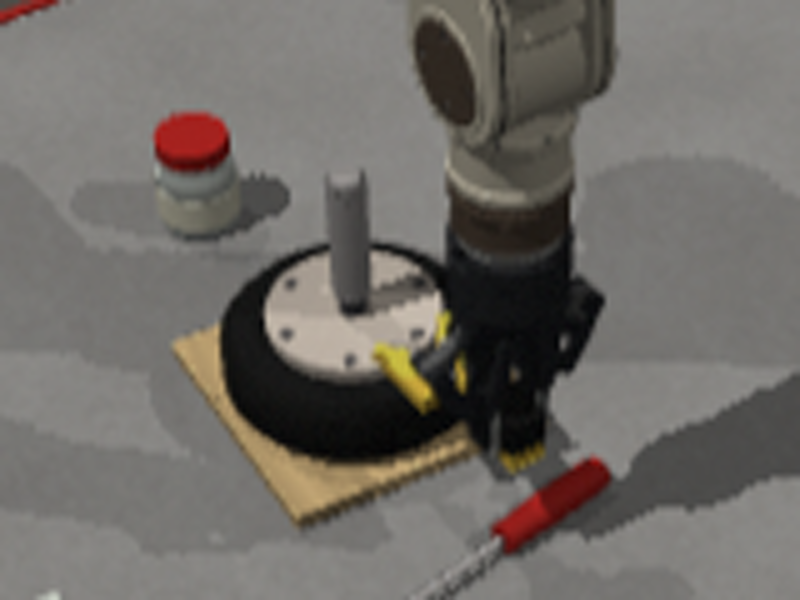

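View pics/si10.png

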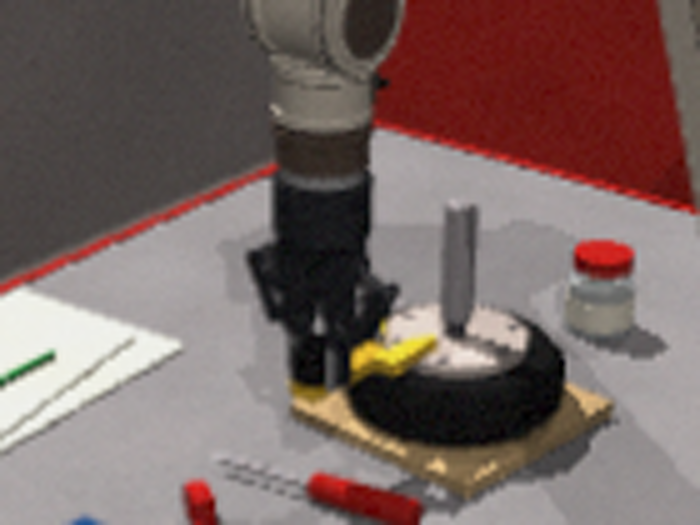

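Run:
```python
from h import *
for n in('scene','side'):
    c=load(n,'0'); P=cloud(c); h=cv2.cvtColor(c['frame'],cv2.COLOR_RGB2HSV)
    m=((abs(P[...,2]-80)<6)&(np.hypot(P[...,0]-495,P[...,1]+195)<75)&(h[...,2]>110)).astype(np.uint8)
    m=cv2.morphologyEx(m,cv2.MORPH_CLOSE,np.ones((9,9),np.uint8))
    k=max(cv2.findContours(m,0,cv2.CHAIN_APPROX_NONE)[0],key=cv2.contourArea)[:,0]
    q=np.array([onz(c,u,v,80)[:2] for u,v in k.astype(float)])
    A=np.c_[2*q,np.ones(len(q))]; s=np.linalg.lstsq(A,(q**2).sum(1),rcond=None)[0]; r=np.sqrt(s[2]+s[0]**2+s[1]**2)
    res=abs(np.hypot(*(q-s[:2]).T)-r); g=res<3
    s=np.linalg.lstsq(A[g],(q[g]**2).sum(1),rcond=None)[0]; print(n,len(q),g.sum(),s[:2],np.sqrt(s[2]+s[0]**2+s[1]**2))
s=load('scene','10'); d=load('side','10')
crop(s,205,110,235,160,12,'sa'); crop(d,275,145,305,185,14,'da')
# clip tips
P=cloud(s);h=cv2.cvtColor(s['frame'],cv2.COLOR_RGB2HSV);y=(h[...,0]>20)&(h[...,0]<34)&(h[...,1]>150)&(P[...,2]>85)&(P[...,1]<0)
q=P[y];print('scene clip',len(q),np.percentile(q,[2,50,98],axis=0))
P=cloud(d);h=cv2.cvtColor(d['frame'],cv2.COLOR_RGB2HSV);y=(h[...,0]>20)&(h[...,0]<34)&(h[...,1]>150)&(P[...,2]>85)&(P[...,1]<0)
q=P[y];print('side clip',len(q),np.percentile(q,[2,50,98],axis=0))
```

```text
scene 88 59 [ 497.11376636 -197.4770232 ] 59.200492451952435
side 64 42 [ 489.7746469  -193.36340927] 60.887647290292485
scene clip 98 [[ 470.54121493 -124.1366804    99.84048785]
 [ 518.76405719  -85.46671456  111.33244038]
 [ 554.01201979   -5.43461497  201.00121411]]
side clip 105 [[  308.33726219 -1537.24477995   100.13209401]
 [  474.21499868   -80.78422616   110.8622289 ]
 [  555.74266053   -23.59878502   350.96254752]]
```

View pics/sa.png

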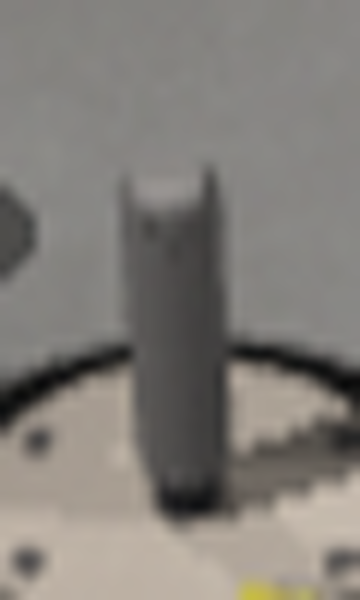

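View pics/da.png

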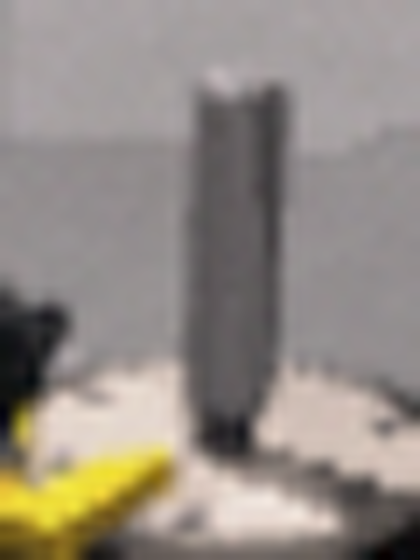

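Run:
```python
from h import *
s=load('scene','10'); d=load('side','10')
def pl(c,u,v):
    E=np.array(c['extrinsics']); r=E[:3,:3]@ray(c,u,v); return E[:2,3],r[:2]/np.linalg.norm(r[:2])
def X(a,b):
    (o1,d1),(o2,d2)=a,b; t=np.linalg.solve(np.c_[d1,-d2],o2-o1); return o1+t[0]*d1
print('axle',X(pl(s,220.65,150),pl(d,291.3,175)))
print('scene onz top',onz(s,205+168/12,110+185/12,200),'side',onz(d,275+243/14,145+85/14,200))
print('dirs',pl(s,220.65,150)[1],pl(d,291.3,175)[1], s['extrinsics'][:3,3],d['extrinsics'][:3,3])
for c,n in((s,'scene'),(d,'side')):
    P=cloud(c);h=cv2.cvtColor(c['frame'],cv2.COLOR_RGB2HSV);y=(h[...,0]>18)&(h[...,0]<34)&(h[...,1]>130)&(abs(P[...,2]-108)<8)&(P[...,1]<0)
    q=P[y]
    for a in range(-135,-40,10):
        k=q[(q[:,1]>=a)&(q[:,1]<a+10)]
        if len(k): print(n,a,len(k),np.round([k[:,0].min(),k[:,0].max(),np.median(k[:,2])],1))
    print('min y',q[:,1].min())
crop(s,215,145,250,185,16,'sb')
```

```text
axle [ 490.39342144 -200.40964412]
scene onz top [ 495.64809156 -193.10134807  200.        ] side [ 484.82609868 -191.64204381  200.        ]
dirs [-0.51427777 -0.85762368] [ 0.55049379 -0.83483926] [1092.35815004  803.44319442 1138.85681321] [-356.09519529 1083.31406717  820.5606669 ]
scene -135 4 [461.5 518.  108.9]
scene -125 13 [466.7 522.2 110.5]
scene -115 16 [480.7 524.4 111.1]
scene -105 12 [512.4 524.4 110.1]
scene -95 9 [480.  524.9 111.9]
scene -85 11 [486.5 524.5 112.6]
scene -75 21 [489.2 525.1 109.5]
scene -65 1 [496.1 496.1 109.9]
min y -131.67405634094166
side -135 1 [467.5 467.5 111.5]
side -125 5 [459.5 471.6 110. ]
side -115 10 [462.2 508.6 110.9]
side -105 8 [464.7 504.5 109.2]
side -95 6 [462.  473.8 108.3]
side -85 13 [463.1 498.3 110.6]
side -75 19 [462.2 499.5 109.9]
side -65 11 [461.7 494.4 110.6]
side -55 11 [477.9 489.5 109. ]
side -45 3 [480.1 481.9 105.3]
min y -127.53075443050307
```

View pics/sb.png

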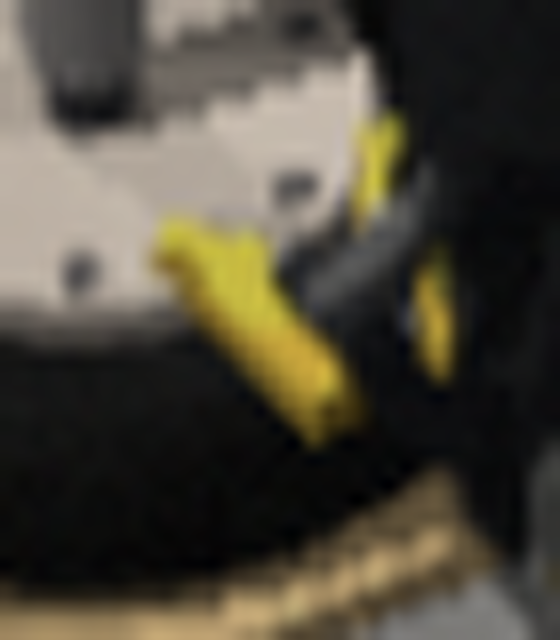

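Run:
```python
from h import *
from scipy.optimize import least_squares
c=load('wrist','0'); P=cloud(c); h=cv2.cvtColor(c['frame'],cv2.COLOR_RGB2HSV)
m=((abs(P[...,2]-80)<5)&(np.hypot(P[...,0]-495,P[...,1]+195)<75)&(h[...,2]>110)).astype(np.uint8)
m=cv2.morphologyEx(m,cv2.MORPH_CLOSE,np.ones((7,7),np.uint8))
k=max(cv2.findContours(m,0,cv2.CHAIN_APPROX_NONE)[0],key=cv2.contourArea)[:,0]
k=k[k[:,1]<322]
q=np.array([onz(c,u,v,80)[:2] for u,v in k.astype(float)])
for rfix in(None,62):
    f=lambda p: np.hypot(q[:,0]-p[0],q[:,1]-p[1])-(p[2] if rfix is None else rfix)
    r=least_squares(f,[495,-195,62],loss='soft_l1'); print(r.x,np.abs(r.fun).mean(),len(q))
```

```text
[ 494.91039385 -194.64132289   60.21246117] 7.678651056160018 148
[ 494.83315684 -196.89214041   62.        ] 7.9098342949503975 148
```

Request:
drive_tool(fingers=[2,2,2,2,2,2], translation=[[0.6,-0.5,0.05],[1.2,-1,0.05],[1.6,-1.5,0.05],[1.8,-2,0.05],[1.8,-2,0.05],[1.8,-2,0.05]], yaw=[0,0,0,0,0,0])

```text
t: 11.43
tcp_pos: [495.9, -34.1, 71.2]
tcp_rot: [0.001, 0.708, -0.001, 0.707]
ft_force: [0.7, 0.8, -1.9]
gripper_width: 0.296
```

Run:
```python
from h import *
st(); s=cap('scene','11');d=cap('side','11')
crop(s,195,130,255,185,10,'s11'); crop(d,260,145,320,195,11,'d11')
P=cloud(s);h=cv2.cvtColor(s['frame'],cv2.COLOR_RGB2HSV);y=(h[...,0]>18)&(h[...,0]<34)&(h[...,1]>130)&(abs(P[...,2]-92)<9)&(P[...,1]<-60)
q=P[y];print(np.percentile(q,[5,50,90],axis=0),q.min(0))
w=(abs(P[...,2]-80)<5)&(np.hypot(P[...,0]-495,P[...,1]+195)<55)&(h[...,2]>110); print('hub',np.median(P[w][:,2]))
```

```text
t 11.433
qpos [-0.068  0.349 -0.244  0.979 -0.     1.506]
tcp_pos [495.907 -34.051  71.166]
tcp_rot [ 0.001  0.708 -0.001  0.707]
ft_force [ 0.708  0.838 -1.909]
wrist_torque [0.054 0.039 0.012]
gripper_width 0.296
[[ 475.9068447  -145.26364206   85.57867849]
 [ 519.64005704 -114.89649314   92.51589051]
 [ 524.57224551  -88.56536822   95.39846486]] [ 466.98113538 -146.32956352   83.40862748]
hub 79.5468294755483
```

View pics/s11.png

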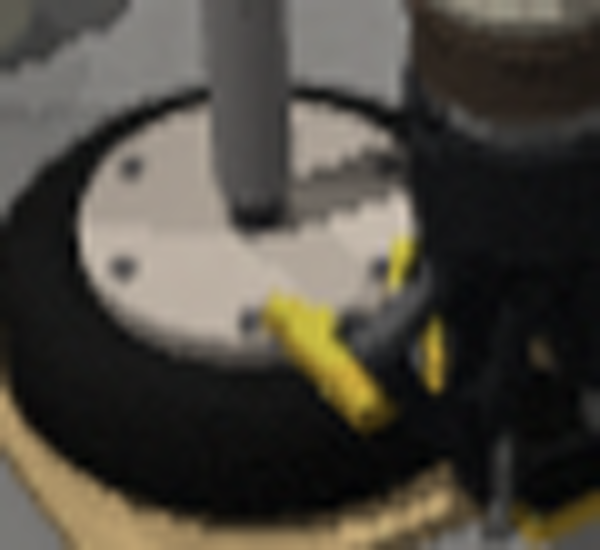

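View pics/d11.png

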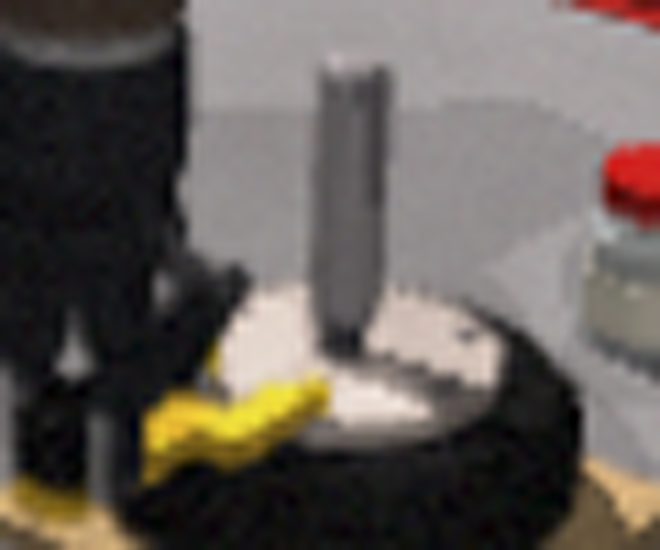

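Request:
drive_tool(fingers=[2,2,2,2,2,2,2], translation=[[0,-1,0],[0,-2,0],[0,-3,0],[0,-4,0],[0,-5,0],[0,-5.5,0],[0,-5.5,0]], yaw=[0,0,0,0,0,0,0])

```text
t: 12.12
tcp_pos: [496.1, -90.4, 71.7]
tcp_rot: [0.002, 0.707, -0.002, 0.707]
ft_force: [0.5, -0.7, -1.6]
gripper_width: 0.294
```

Run:
```python
from h import *
st(); s=cap('scene','12');d=cap('side','12')
crop(s,195,130,255,185,10,'s12'); crop(d,260,145,320,195,11,'d12')
```

```text
t 12.117
qpos [-1.800e-01  3.600e-01 -2.260e-01  9.850e-01 -1.000e-03  1.397e+00]
tcp_pos [496.095 -90.379  71.691]
tcp_rot [ 0.002  0.707 -0.002  0.707]
ft_force [ 0.51  -0.73  -1.609]
wrist_torque [ 0.137 -0.012 -0.028]
gripper_width 0.294
```

View pics/s12.png

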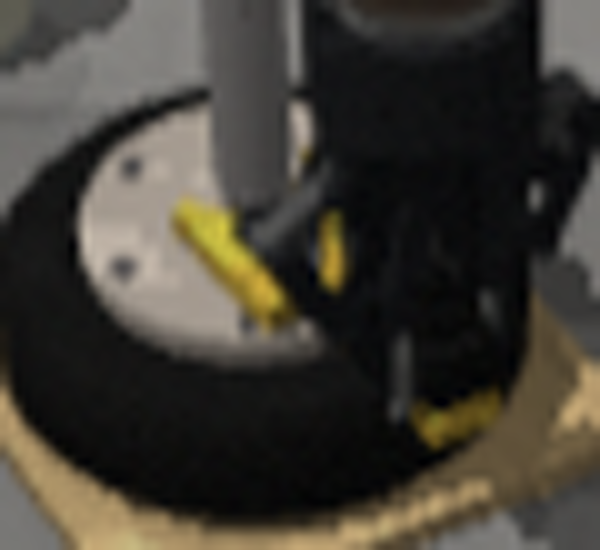

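View pics/d12.png

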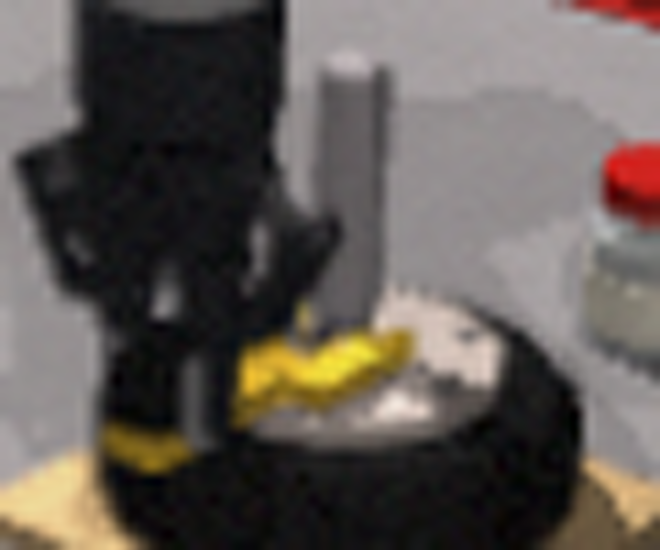

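The jaws straddle the axle shaft with no contact force. I push on slowly, slightly lower.

Request:
drive_tool(fingers=[2,2,2,2,2,2], translation=[[0.07,-0.3,0],[0.07,-0.6,0],[0.07,-0.9,0],[0.07,-1.2,0],[0.07,-1.4,0],[0.07,-1.4,0]], yaw=[0,0,0,0,0,0])

```text
t: 12.72
tcp_pos: [495.8, -101.6, 70.8]
tcp_rot: [0.003, 0.707, 0.0, 0.707]
ft_force: [0.6, 5.4, -1.6]
gripper_width: 0.295
```

Request:
drive_tool(fingers=[2,2,2,2,2], translation=[[0,-0.2,0],[0,-0.4,0],[0,-0.6,0],[0,-0.8,0],[0,-0.8,0]], yaw=[0,0,0,0,0])

```text
t: 13.13
tcp_pos: [495.6, -108.8, 70.5]
tcp_rot: [0.003, 0.707, 0.001, 0.707]
ft_force: [0.2, 1.9, -3.3]
gripper_width: 0.297
```

Request:
drive_tool(fingers=[2,2,2,2,2], translation=[[0,-0.2,0],[0,-0.4,0],[0,-0.6,0],[0,-0.7,0],[0,-0.7,0]], yaw=[0,0,0,0,0])

```text
t: 13.55
tcp_pos: [495.7, -116.6, 70.6]
tcp_rot: [0.003, 0.707, 0.0, 0.707]
ft_force: [-0.1, -0.7, -0.7]
gripper_width: 0.296
```

Request:
drive_tool(fingers=[2,2,2], translation=[[0,-0.2,0],[0,-0.3,0],[0,-0.3,0]], yaw=[0,0,0])

```text
t: 13.8
tcp_pos: [495.6, -117.0, 70.9]
tcp_rot: [0.005, 0.707, 0.003, 0.707]
ft_force: [-1.9, 8.7, 1.9]
gripper_width: 0.295
```

Request:
drive_tool(fingers=[2,2,2,2], translation=[[0,-0.3,0],[0,-0.6,0],[0,-0.6,0],[0,-0.6,0]], yaw=[0,0,0,0])

```text
t: 14.13
tcp_pos: [495.4, -116.9, 71.6]
tcp_rot: [0.008, 0.707, 0.009, 0.707]
ft_force: [-1.5, 18.1, 6.4]
gripper_width: 0.297
```

Run:
```python
from h import *
st(); s=cap('scene','13');d=cap('side','13')
crop(s,195,130,255,185,10,'s13'); crop(d,260,145,320,195,11,'d13')
```

```text
t 14.133
qpos [-0.246  0.372 -0.207  0.997  0.023  1.323]
tcp_pos [ 495.424 -116.897   71.621]
tcp_rot [0.008 0.707 0.009 0.707]
ft_force [-1.495 18.129  6.408]
wrist_torque [ 3.459  0.364 -0.058]
gripper_width 0.297
```

View pics/s13.png

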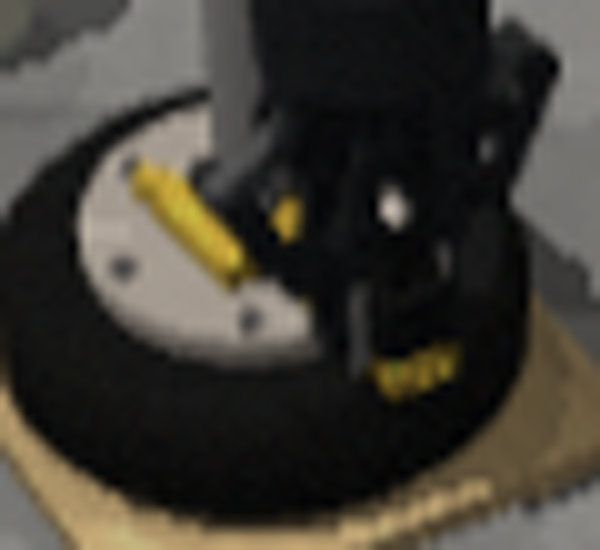

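View pics/d13.png

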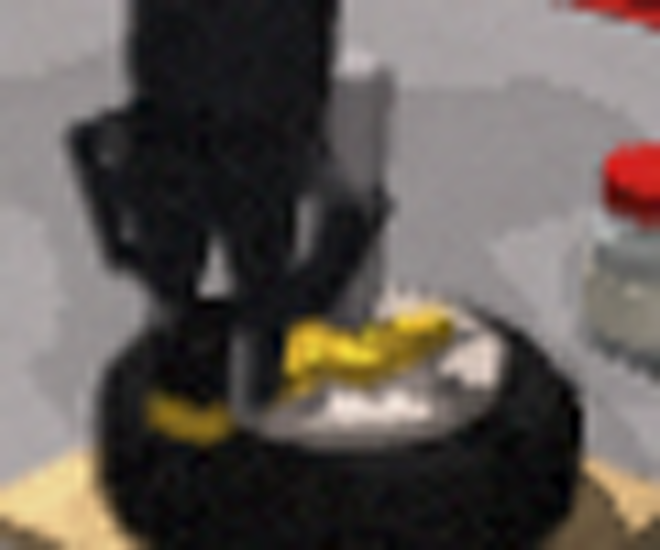

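Firm stop: 18 N with no further travel, so it is home. I relax, settle it down, release and retreat upward.

Request:
drive_tool(fingers=[2,2,2,2.6,3.2,4,4.6,4.6], translation=[[0.05,0,0],[0.15,0,0],[0.15,0,0],[0.15,0,0],[0.15,0,0],[0.1,0,0],[0.1,0,0],[0.1,0,0]], yaw=[0,0,0,0,0,0,0,0])

```text
t: 14.9
tcp_pos: [495.4, -117.4, 70.5]
tcp_rot: [0.008, 0.707, 0.008, 0.707]
ft_force: [0.3, -0.5, -0.3]
gripper_width: 0.539
```

Request:
drive_tool(fingers=[4.6,4.6,4.6,4.6,4.6,4.6,4.6,4.6,4.6,4.6,4.6,4.6,4.6,4.6], translation=[[-1,0,0],[-3,0,0],[-6,0,0],[-9,0.5,0],[-12,2,0],[-14,5,0],[-14,8,0],[-14,11,0],[-14,14,0],[-14,17,0],[-14,19,0],[-14,20,0],[-14,20,0],[-14,20,0]], yaw=[0,0,0,0,0,0,0,0,0,0,0,0,0,0])

```text
t: 16.07
tcp_pos: [495.3, 79.1, 215.2]
tcp_rot: [0.007, 0.707, 0.008, 0.707]
ft_force: [-0.4, -0.1, 0.6]
gripper_width: 0.537
```

Run:
```python
from h import *
st(); s=cap('scene','14');d=cap('side','14')
crop(s,185,105,265,190,7,'s14'); crop(d,250,130,330,200,8,'d14')
for c,n in((s,'scene'),(d,'side')):
    P=cloud(c);h=cv2.cvtColor(c['frame'],cv2.COLOR_RGB2HSV);y=(h[...,0]>18)&(h[...,0]<34)&(h[...,1]>150)&(h[...,2]>80)&(np.hypot(P[...,0]-495,P[...,1]+195)<100)&(P[...,2]>76)&(P[...,2]<110)
    q=P[y];
    for a in range(-235,-90,10):
        k=q[(q[:,1]>=a)&(q[:,1]<a+10)]
        if len(k): print(n,a,len(k),np.round([k[:,0].min(),k[:,0].max(),np.percentile(k[:,2],80)],1))
    b=(h[...,2]<60)&(P[...,2]>105)&(P[...,2]<125)&(np.hypot(P[...,0]-495,P[...,1]+112)<45); k=P[b]
    if len(k): print('lug',len(k),k.mean(0),k[:,:2].min(0),k[:,:2].max(0),np.percentile(k[:,2],[10,50,90]))
```

```text
t 16.067
qpos [0.145 0.241 0.006 1.332 0.021 1.714]
tcp_pos [495.313  79.062 215.243]
tcp_rot [0.007 0.707 0.008 0.707]
ft_force [-0.429 -0.089  0.573]
wrist_torque [-0.042  0.018 -0.032]
gripper_width 0.537
scene -235 4 [518.9 524.9  89.8]
scene -225 6 [514.7 526.   97.9]
scene -215 18 [467.  528.5  93.7]
scene -205 23 [457.1 526.4  91.7]
scene -195 21 [459.3 525.5  93.5]
scene -185 39 [465.4 527.6  93.5]
scene -175 35 [466.8 524.8  93.8]
scene -165 12 [488.1 510.1  93.4]
scene -155 7 [498.8 508.9  92.5]
scene -145 4 [507.4 509.   90.9]
scene -135 4 [507.2 509.2  95.5]
scene -125 5 [506.7 510.7  92.2]
scene -115 5 [506.1 511.   90.1]
scene -105 5 [493.3 509.4  91. ]
lug 106 [ 498.7762464  -110.62606471  116.95018982] [ 483.65454696 -138.46642858] [511.53576199 -87.40460176] [108.89471401 118.27322231 121.81479342]
side -235 1 [466.6 466.6  87.1]
side -225 5 [463.1 482.3  89.5]
side -215 8 [464.4 519.6  91.2]
side -205 9 [463.3 519.7  90.8]
side -195 15 [465.1 518.   92.7]
side -185 12 [465.1 511.   92.1]
side -175 15 [462.8 499.1  92. ]
side -165 6 [481.6 495.4  93.5]
side -155 5 [479.9 490.1  91.8]
side -145 4 [479.9 483.1  89.4]
side -125 5 [479.  484.3  91.2]
side -115 5 [479.6 484.3  91.7]
side -105 5 [481.6 498.8  87.5]
lug 62 [ 490.20645383 -109.23711418  115.15903143] [ 477.65966968 -138.31126168] [506.92020733 -83.52361168] [106.95970416 116.89324988 120.2180772 ]
```

View pics/s14.png

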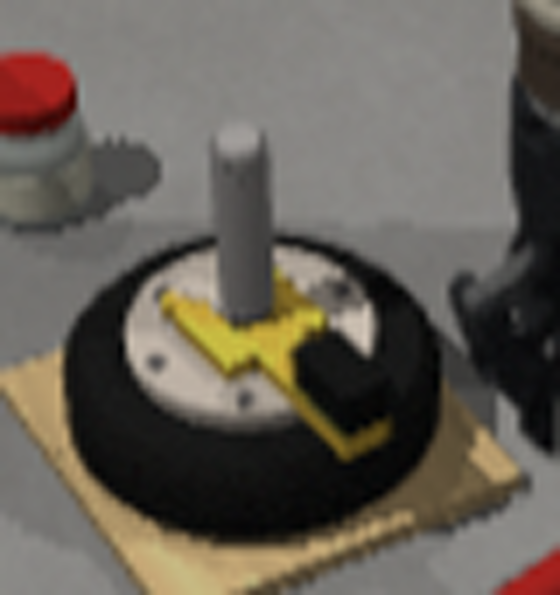

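View pics/d14.png

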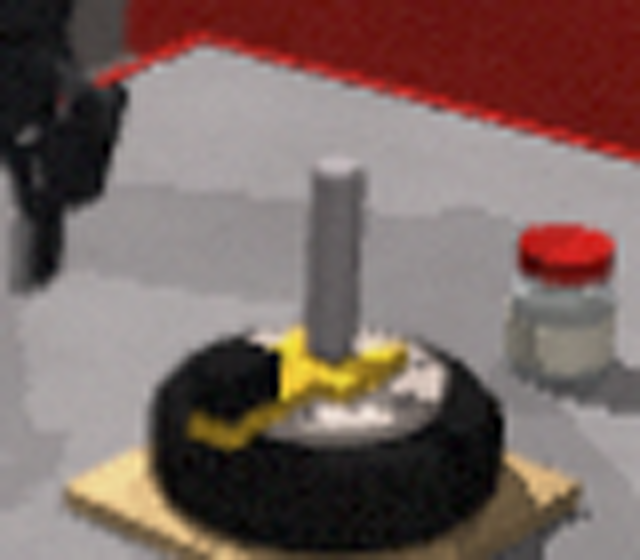

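Run:
```python
from h import *
c=cap('wrist','15')
s=cap('scene','15')
```

```text
(no output)
```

View pics/wrist_15.png

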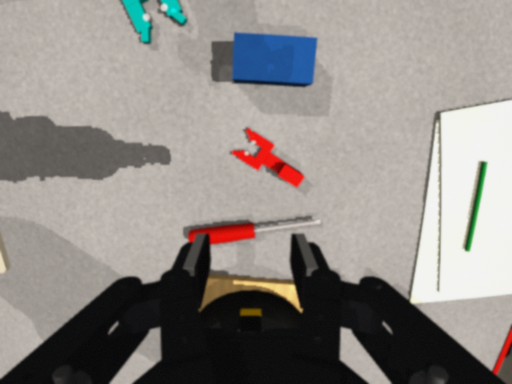

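View pics/scene_15.png

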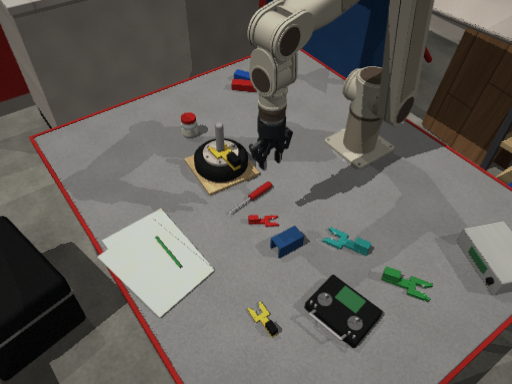

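Run:
```python
from h import *
c=load('wrist','15'); print('tail end',onz(c,250,308,92), 'expected y about -91')
print(arm.close_job())
```

```text
tail end [495.47356698 -82.28914623  92.        ] expected y about -91
the job is handed in; nothing more can be done
None
```

The clip is on the axle and the job is handed in, after about 16 s of the 62 s allowed. My last checks point to it being fully home, but one position reading disagreed.

**What I did:** I gripped the yellow clip by its jaws and drew it about 80 mm straight out of the holder. I laid it flat on the table at about (637, 170), clear of the holder, and let go. I then took it by the black lug and pushed it along -y into the groove. Resistance read 5.4 N as it met the nubs and fell to near zero once past them. At the end it met a firm stop, with force rising from 8.7 to 18 N and no further travel. I released it and backed away.

**What the last checks showed:**
- **Position:** both fixed cameras show the clip lying on the hub with the axle in its slot. Its top reads about 92–93 mm; 92 is expected for flat on the hub.
- **Rest of the scene:** the tin, screwdriver, transmitter and look-alikes appear in the same places in the before and after pictures; I did not measure them.

**What disagreed:**
- **Fingertips:** they really stood about 24 mm above the reported TCP height, not ahead of it. My first attempt to close on the clip was therefore in the air, and I corrected by the depth images.
- **Side camera:** it read the axle and clip about 3–7 mm off in x from the other views.
- **Tail end:** one rough wrist-camera reading put it at y = -82, where about -91 was expected. I assumed a fixed height for that edge and did not resolve the difference. I relied on the firm stop and the fixed-camera pictures instead.

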